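# Clear the nearly empty reagent bottles by weight

### The arm

A 6-joint arm with a two-finger parallel gripper is mounted at the origin on the work surface. World frame = base frame: x ahead of the robot, y to its left, z up, the work surface at z = 0. Lengths are in mm, angles in rad, forces in N, time in s.
With the tool pointing down it reaches from about 275 to 750 mm from the base axis. Payload 10.2 kg.
Tool frame: the origin (TCP) lies at the very end of the fingers, on their centre line; the grasp point (between the pads) lies 19 mm behind it (ctrl.hold_point_z is the distance from the TCP to the grasp point, in mm); z points along the fingers, y is the direction in which the jaws open and shut (so a half turn about z gives the same grasp; the last joint's range is limited). The gripper opens to 85 mm and grips with 20 to 120 N. Pads are 22 mm wide; open, the fingers measure 114 mm over their backs; the gripper's body (76 mm by 85 mm) begins 54 mm behind the grasp point. The pads swing forward as they close: fully open they stand 13 mm farther back than shut.
Start: joints at [-1.418, 0.313, 1.498, -0, 1.331, -0.223], TCP at [192.672, -488.374, 231.294] pointing down, gripper open.
Joint ranges: [-2.94, 2.94], [-0.97, 2.17], [0.19, 2.56], [-1.23, 4.37], [0.02, 3.11], [-2.88, 2.88]. Speed limits (rad/s): [2.39, 2.39, 3.01, 3.14, 3.14, 3.14].

### API

Orientations are given as a unit quaternion [w, x, y, z].
In Python, from rig import readout, cams, workorder, spotter, ctrl gives the robot as it stands.
- The arm moves only by the tool step_arm, never from a script. Its argument "plan" is text: rows parted by semicolons, each of 5 numbers parted by spaces: the shift along the tool's x, y, z in cm, then the turn about the tool's z in degrees, then the opening in per cent of the stroke, from 0 (shut) to 100 (fully open). In form: x y z twist gripper; .... A call has 1 to 10 rows; each row is the pose to reach, as a shift and turn from the pose commanded when the call began, along the tool's axes at that moment; what a row does not reach only later rows make up. A row lasts 1/10 s, in which the tool goes at most 50 mm and 8.59 degrees, less where a joint would pass 70% of its speed; a pose out of reach is approached as far as the arm can. A call with a gripper value outside its range is refused whole. The fingers move at their own pace and stop on an object; "grip_force" is the grip in N (left out, the last holds). Time passes only in rows, so rows that repeat a pose let the fingers close. It gives the time, the measured TCP pose, the force and the opening at its end, in the units of the state.
- readout.sense(): the state, without advancing time (a new reading comes with each control period).
- cams.capture(name): name is "scene" or "top"; returns (picture, depth): 480x640x3 uint8, red, green, blue; 480x640 float32, mm along the optical axis (not along the pixel's ray), 0 where there is no reading.
- cams.camera_info(name): a dict with "vfov" (degrees; the focal length in pixels is half the picture's height over the tangent of half this angle, whatever the lens; pixels are square), "cx", "cy" (the principal point, pixels), "k1" (the pictures are not rectified: a ray, as slopes to the right and down, at radius r is drawn at 1 + k1 r^2 times it, then the intrinsics apply), "rvec" (rotation vector, rad) and "tvec" (3), from world to camera coordinates, as OpenCV has them. Camera axes: x right, y down, z forward; pixel columns grow to the right and rows downward; lengths in mm; the calibration is good to about 2 mm. A picture is of the moment at which its call begins. camera_info takes no time and is no camera call.
- workorder.finish_job(): hands the job in, once; it reports no verdict.
Trained networks look in the newest picture that a camera, given by its name, has taken for a name from the list of things; names that differ only in an ending like _2 or _b are one class to them, and where a whole thing is asked for, a point or a joint stands for the part that bears it (a point fixed in the world has none). Each returns a list of dicts, best first, with "conf" (0 to 1); they miss things now and then, are a little off and sometimes report something else, mostly with a low value. They report only what shows in the picture. A call takes as long as a camera call. They do not tell look-alikes from the thing itself.
- spotter.regions_of(camera, target): "pixels" (480x640 bool, what is visible of it) and "extent" ([centre column, centre row, width, height] in pixels, round what is visible of it).
The state is a dict: "time_s": time; "joints": joint angles; "dq": joint speeds; "tau": joint torques, N m; "eef_pos": TCP position; "ee_rot": TCP orientation; "force": force on the tool from outside, world axes, zero at the start; "wrist_torque": the same for the moment, N m; "grip_width": opening from 0.0 (shut) to 1.0 (fully open).
Only numpy, scipy, OpenCV 4.12 (cv2) and the standard library are available. Lean on these libraries where they do the work, as an engineer would, in place of code of your own. Each camera call takes 0.05 s, during which the arm holds its last target. There are 200 camera calls.

### The job

The three aluminium reagent bottles in the white spill tray look alike, but some are nearly empty and some are well filled: tell them apart by their weight. Stand every nearly empty bottle upright in the blue crate for refilling, and leave every well-filled one standing upright in the spill tray. Set bottles down rather than dropping them, knock none over, and leave the other things on the bench where they are.

Things in the scene. Friction and masses are not known exactly. Their poses are not given: they have to be found in the camera images.
- bottle_a_mid (a point): one of three look-alike aluminium reagent bottles standing in the spill tray, 145 mm tall: silver body 57 mm in diameter up to 98 mm, sloping shoulder to 115 mm, red ribbed screw cap 40 mm in diameter from 119 to 145 mm above the underside; blank white label, orange band. This point: on its axis, half-way up, 72.5 mm above its underside; z is up.
- bottle_b_mid (a point): one of three look-alike aluminium reagent bottles standing in the spill tray, 145 mm tall: silver body 57 mm in diameter up to 98 mm, sloping shoulder to 115 mm, red ribbed screw cap 40 mm in diameter from 119 to 145 mm above the underside; blank white label, orange band. This point: on its axis, half-way up, 72.5 mm above its underside; z is up.
- bottle_c_mid (a point): one of three look-alike aluminium reagent bottles standing in the spill tray, 145 mm tall: silver body 57 mm in diameter up to 98 mm, sloping shoulder to 115 mm, red ribbed screw cap 40 mm in diameter from 119 to 145 mm above the underside; blank white label, orange band. This point: on its axis, half-way up, 72.5 mm above its underside; z is up.
- bottle_a: the same bottle as bottle_a_mid; origin at the centre of its underside. Closed and opaque: it is either nearly empty (50 to 100 g in all) or well filled (220 to 320 g), and only its weight tells which
- bottle_b: the same bottle as bottle_b_mid; origin at the centre of its underside. Closed and opaque: it is either nearly empty (50 to 100 g in all) or well filled (220 to 320 g), and only its weight tells which
- bottle_c: the same bottle as bottle_c_mid; origin at the centre of its underside. Closed and opaque: it is either nearly empty (50 to 100 g in all) or well filled (220 to 320 g), and only its weight tells which
- tray: low white spill tray, fixed, 150 mm (its x) by 330 mm (its y) outside, walls 5 mm thick with a rim overhanging 5 mm more, rim 28 mm above the bench; the bottles stand in it in a row along its y, about 98 mm apart. Its inner floor is 5 mm above the bench. Origin: centre of its underside, on the bench; z is up.
- crate: blue open crate, fixed, 190 mm (its x) by 270 mm (its y) outside, walls 5 mm thick with a rim overhanging 5 mm more, rim 61 mm above the bench; empty at the start. Its inner floor is 5 mm above the bench. Origin: centre of its underside, on the bench; z is up. Which side of the bench holds the tray and which the crate varies.
- tipbox_mid (a point): pipette-tip box, white with a blue lid, 122 x 82 x 84 mm high, loose on the bench beyond the tray and crate; this point is its centre. Leave alone.
- minifuge_mid (a point): mini centrifuge, white base with a green domed lid, 150 x 130 x 113 mm high, loose on the bench beyond the tray and crate; this point is its centre. Leave alone.
- tuberack_mid (a point): orange rack of blue-capped tubes, 90 x 190 x 108 mm high, loose on the bench beyond the tray and crate; this point is its centre. Leave alone.
Things that resemble listed ones, but are neither listed nor needed, are in the scene too. Leave any pink look-alike of the bottle_c alone. What is shaped like the bottle_b but pink is not meant.

How it is judged:
By the outcome, as a careful person would: the job done as asked, in the order asked, and still so for the second after the job is handed in, with the robot touching nothing.
It also fails if it takes over 67 s, if anything falls off the work surface, if the arm or the gripper's body presses on something with over 40 N, if the wrist force passes 120 N, or if a joint passes its speed limit or range.

## Working session

There is one attempt and no reset: what is moved stays moved. The work goes in short steps, Python scripts to look and compute and a tool call to move; the robot and the scene stay as the last step left them, time stands still between calls to the robot, and variables do not carry over. Pictures are saved under pics/ and viewed, about 8 in all and at most 12, crops included, and the job is handed in when it is done.

Besides the shell and the picture viewer there is one more tool, called by a JSON object that holds its "api" and its "payload", one argument or row to a line. step_arm: Moves the arm, as the interface text tells. Its arguments: {"type":"object","properties":{"plan":{"type":"string"},"grip_force":{"type":"number"}},"required":["plan"]}

```bash
mkdir -p pics; cat > h.py <<'E'
import numpy as np, cv2
from rig import readout, cams, workorder, spotter, ctrl
def proj_setup(n):
    i=cams.camera_info(n); f=240/np.tan(np.radians(i['vfov'])/2)
    R=cv2.Rodrigues(np.array(i['rvec'],float))[0]; return i,f,R,np.array(i['tvec'],float).ravel()
def world(n,us,vs,d):
    i,f,R,t=proj_setup(n)
    x=(np.asarray(us,float)-i['cx'])/f; y=(np.asarray(vs,float)-i['cy'])/f
    X,Y=x.copy(),y.copy()
    for _ in range(10):
        s=1+i['k1']*(X*X+Y*Y); X=x/s;Y=y/s
    P=np.stack([X*d,Y*d,d],-1); return (P-t)@R
def cloud(n,depth):
    v,u=np.mgrid[0:480,0:640]; return world(n,u,v,depth.astype(float))
E
python3 - <<'E'
from h import *
for n in('top','scene'):
    p,d=cams.capture(n); cv2.imwrite(f'pics/{n}0.png',p[...,::-1]); W=cloud(n,d); np.savez(f'{n}0.npz',p=p,W=W,d=d)
    for t in('bottle_a','tray','crate','tipbox_mid','minifuge_mid','tuberack_mid'):
        for r in spotter.regions_of(n,t):
            m=r['pixels']&(d>0); w=W[m]
            if len(w): print(n,t,round(r['conf'],2),np.round(r['extent']),len(w),'med',np.round(np.median(w,0)),'lo',np.round(np.percentile(w,2,axis=0)),'hi',np.round(np.percentile(w,98,axis=0)))
s=readout.sense();print(s['eef_pos'],s['ee_rot'],s['force'],s['time_s'],s['grip_width'],ctrl.hold_point_z)
E
```

```text
top bottle_a 0.91 [136. 254.  51.  33.] 1323 med [521. 315. 114.] lo [499. 302.  19.] hi [548. 345. 153.]
top bottle_a 0.89 [287. 343.  34.  34.] 857 med [369.  36. 143.] lo [343.  12.   2.] hi [394.  64. 148.]
top bottle_a 0.67 [215. 346.  43.  34.] 1150 med [361. 163. 119.] lo [334. 146.  10.] hi [387. 193. 148.]
top bottle_a 0.62 [140. 176.  46.  50.] 1429 med [671. 325. 107.] lo [654. 310.   8.] hi [702. 356. 147.]
top bottle_a 0.61 [198. 251.  48.  40.] 1189 med [529. 206. 116.] lo [508. 190.  10.] hi [558. 238. 153.]
top tray 0.74 [200. 256. 177.  92.] 9951 med [515. 217.   7.] lo [450.  61.   2.] hi [611. 387.  31.]
top tray 0.25 [196. 249.  47.  36.] 1188 med [529. 206. 116.] lo [508. 190.  11.] hi [559. 237. 153.]
top crate 0.95 [418. 269. 164. 138.] 15279 med [ 515. -212.    6.] lo [ 403. -342.    2.] hi [623. -63.  63.]
top tipbox_mid 0.84 [318. 151.  53.  73.] 2960 med [738.  -3.  84.] lo [688. -46.   3.] hi [807.  41.  87.]
top tipbox_mid 0.41 [250. 252.  38.  36.] 933 med [525. 114. 125.] lo [506.  94.  27.] hi [551. 141. 153.]
top minifuge_mid 0.94 [417. 141.  76.  82.
[... 775 characters left out ...]
 -204.   20.] lo [ 398. -344.    2.] hi [632. -58.  63.]
scene tipbox_mid 0.7 [299. 306.  54.  74.] 3169 med [788.   4.  83.] lo [699. -39.   9.] hi [817.  42.  87.]
scene minifuge_mid 0.72 [199. 298.  96.  80.] 5060 med [ 818. -185.   64.] lo [ 721. -271.    7.] hi [ 859. -138.  114.]
scene tuberack_mid 0.91 [395. 337. 113.  93.] 7321 med [805. 187.  65.] lo [738.  97.   6.] hi [822. 277. 111.]
scene tuberack_mid 0.31 [481. 253.  38.  65.] 1560 med [547. 325.  95.] lo [511. 302.   9.] hi [558. 354. 152.]
[ 192.67631168 -488.36756364  231.30096461] [ 5.23845483e-06  9.82394745e-01  1.86816928e-01 -1.87530238e-06] [ 0.38036482 -0.1606711   0.17750379] 0.7 1.0010483062350872 18.700000000000003
```

```bash
python3 - <<'E'
from h import *
P=np.concatenate([np.load(f'{n}0.npz')['W'].reshape(-1,3) for n in('top',)])
Z=np.load('scene0.npz')['W'].reshape(-1,3)
for nm,c in(('t',P),('s',Z)):
  for x,y in((530,115),(530,212),(525,320),(369,36),(361,165),(675,330)):
    m=(abs(c[:,0]-x)<45)&(abs(c[:,1]-y)<45)&(c[:,2]>122); q=c[m]
    mt=m&(c[:,2]>142)
    if x in(530,525): mt=m&(c[:,2]>146)
    print(nm,(x,y),len(q),'capext mid',np.round((q.min(0)+q.max(0))[:2]/2),'topmid',np.round(np.median(c[mt],0)) if mt.any() else None, 'mean',np.round(c[mt].mean(0)) if mt.any() else None)
# crate & tray footprint via rim
for nm,(z0,z1),(xa,xb,ya,yb) in(('crate',(57,66),(380,650,-370,-40)),('tray',(24,33),(430,630,40,410))):
    m=(P[:,2]>z0)&(P[:,2]<z1)&(P[:,0]>xa)&(P[:,0]<xb)&(P[:,1]>ya)&(P[:,1]<yb)
    print(nm,cv2.minAreaRect(P[m][:,:2].astype(np.float32)))
a=cv2.imread('pics/top0.png')
cv2.imwrite('pics/v1.png',a)
s=readout.sense();print(np.round(s['force'],2))
E
```

```text
t (530, 115) 487 capext mid [533. 122.] topmid [533. 121. 151.] mean [533. 121. 151.]
t (530, 212) 520 capext mid [535. 218.] topmid [536. 217. 150.] mean [535. 217. 150.]
t (525, 320) 550 capext mid [527. 330.] topmid [526. 330. 150.] mean [527. 329. 150.]
t (369, 36) 1719 capext mid [373.  25.] topmid [398.  -7. 965.] mean [390.   5. 748.]
t (361, 165) 569 capext mid [360. 174.] topmid [359. 174. 145.] mean [359. 174. 145.]
t (675, 330) 515 capext mid [681. 336.] topmid [681. 337. 145.] mean [681. 337. 145.]
s (530, 115) 360 capext mid [536. 121.] topmid [539. 121. 150.] mean [538. 121. 150.]
s (530, 212) 382 capext mid [539. 218.] topmid [540. 218. 150.] mean [540. 218. 150.]
s (525, 320) 407 capext mid [530. 329.] topmid [532. 328. 150.] mean [531. 328. 150.]
s (369, 36) 256 capext mid [372.  37.] topmid [371.  38. 145.] mean [371.  38. 145.]
s (361, 165) 270 capext mid [363. 174.] topmid [364. 174. 145.] mean [363. 174. 145.]
s (675, 330) 507 capext mid [684. 335.] topmid [686. 335. 146.] mean [685. 335. 146.]
crate ((511.4345703125, -200.86734008789062), (279.2736511230469, 200.67721557617188), 75.97309112548828)
tray ((531.0663452148438, 225.05010986328125), (337.69293212890625, 156.23780822753906), 85.29173278808594)
[ 0.38 -0.16  0.18]
```

View pics/top0.png

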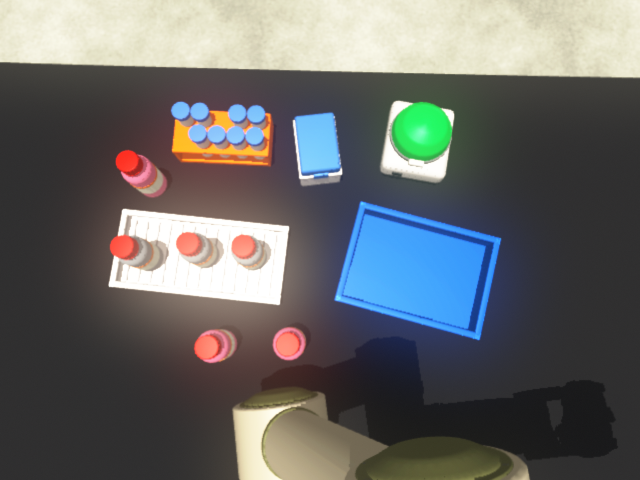

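{"api": "step_arm", "payload": {
  "plan": "4 -3.2 0 0 100; 8 -6.5 0 0 100; 12 -9.8 0 0 100; 16 -13 0 0 100; 20 -16.3 0 0 100; 24 -19.5 0 0 100; 28 -22.8 0 0 100; 32 -26 0 0 100; 36 -29.3 0 0 100; 40 -32.5 0 0 100"
}}

```text
time_s: 1.7
eef_pos: [438.5, -50.6, 231.6]
ee_rot: [0.0, 0.982, 0.187, 0.0]
force: [-0.3, -0.9, -0.3]
grip_width: 0.998
```

{"api": "step_arm", "payload": {
  "plan": "4 -3.2 0 0 80; 8 -6.5 0 0 80; 12 -9.8 0 0 80; 14.25 -11.6 0 0 80; 14.25 -11.6 0 0 80; 14.25 -11.6 0 0 80; 14.25 -11.6 0 0 80"
}}

```text
time_s: 2.4
eef_pos: [527.6, 106.8, 231.4]
ee_rot: [0.0, 0.982, 0.186, -0.0]
force: [-0.5, -0.2, 0.4]
grip_width: 0.802
```

```bash
python3 - <<'E'
from h import *
s=readout.sense();print(s['time_s'],np.round(s['eef_pos'],1),np.round(s['force'],2),np.round(s['joints'],2))
p,d=cams.capture('scene'); cv2.imwrite('pics/v2.png',cv2.resize(p[130:370,300:620,::-1],(800,600)))
E
```

```text
2.4 [527.6 106.8 231.4] [-0.55 -0.17  0.39] [-0.02  0.34  1.46 -0.    1.34  1.18]
```

View pics/v2.png

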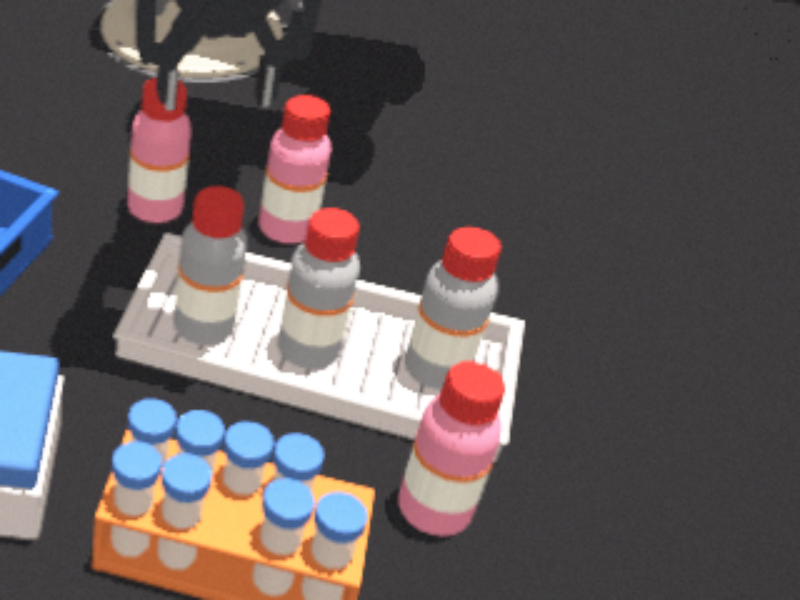

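```bash
python3 - <<'E'
from h import *
s=readout.sense();print(s['time_s'],np.round(s['eef_pos'],1),np.round(s['force'],2),np.round(s['dq'],2))
E
```

```text
2.45 [527.6 106.7 231.4] [-0.34  0.98  0.61] [-0. -0. -0.  0. -0. -0.]
```

{"api": "step_arm", "payload": {
  "plan": "1.25 -1.05 0 0 85; 1.25 -1.05 0 0 85; 1.25 -1.05 3 0 85; 1.25 -1.05 6 0 85; 1.25 -1.05 9 0 85; 1.25 -1.05 10.5 0 85; 1.25 -1.05 11.5 0 85; 1.25 -1.05 11.5 0 85; 1.25 -1.05 11.5 0 85"
}}

```text
time_s: 3.35
eef_pos: [536.0, 121.6, 117.2]
ee_rot: [0.0, 0.982, 0.187, 0.001]
force: [0.0, -0.1, 0.4]
grip_width: 0.845
```

```bash
python3 - <<'E'
from h import *
s=readout.sense();print(s['time_s'],np.round(s['eef_pos'],1),np.round(s['force'],2))
p,d=cams.capture('scene'); cv2.imwrite('pics/v3.png',cv2.resize(p[170:290,320:480,::-1],(800,600)))
E
```

```text
3.35 [536.  121.6 117.2] [ 0.04 -0.14  0.4 ]
```

View pics/v3.png

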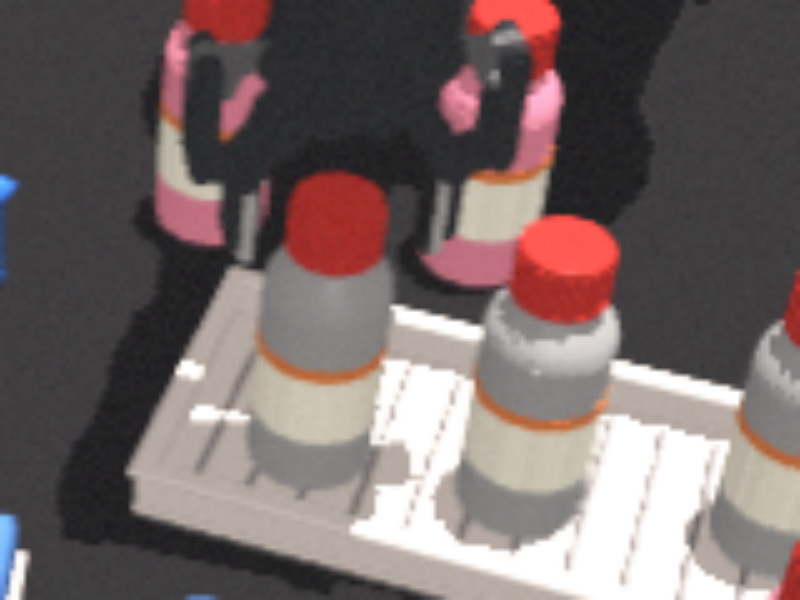

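```bash
python3 - <<'E'
from h import *
p,d=cams.capture('scene'); W=cloud('scene',d)
for u,v in((369,216),(369,220),(408,212),(407,216),(388,206),(388,200)): print(u,v,np.round(W[v,u]))
E
```

```text
369 216 [563.  88. 146.]
369 220 [559.  89. 133.]
408 212 [532. 164. 152.]
407 216 [531. 164. 140.]
388 206 [525. 121. 152.]
388 200 [294.  94.  -1.]
```

{"api": "step_arm", "payload": {
  "plan": "0 0 0 0 60; 0 0 0 0 50; 0 0 0 0 40; 0 0 0 0 30; 0 0 0 0 30; 0 0 0 0 30; 0 0 0 0 30; 0 0 0 0 30",
  "grip_force": 40
}}

```text
time_s: 4.25
eef_pos: [535.9, 121.9, 116.9]
ee_rot: [0.0, 0.982, 0.187, 0.001]
force: [-0.2, -0.8, 5.5]
grip_width: 0.456
```

{"api": "step_arm", "payload": {
  "plan": "0 0 -0.5 0 30; 0 0 -1.5 0 30; 0 0 -2.5 0 30; 0 0 -3.5 0 30; 0 0 -4 0 30; 0 0 -4 0 30; 0 0 -4 0 30; 0 0 -4 0 30; 0 0 -4 0 30; 0 0 -4 0 30"
}}

```text
time_s: 5.25
eef_pos: [535.5, 121.9, 156.0]
ee_rot: [-0.0, 0.982, 0.187, -0.0]
force: [0.1, 0.9, -3.0]
grip_width: 0.456
```

```bash
cat > w.py <<'E'
from h import *
F=[];T=[]
for _ in range(12):
    cams.capture('top'); s=readout.sense(); F.append(s['force']);T.append(s['tau'])
F=np.array(F);print(s['time_s'],np.round(s['eef_pos'],1),'mean',np.round(F.mean(0),2),'sd',np.round(F.std(0),2),'g',np.round(s['grip_width'],3),'tau',np.round(np.mean(T,0),2),'tausd',np.round(np.std(T,0),2))
E
python3 w.py
```

```text
5.85 [535.6 121.9 156.3] mean [ 0.15 -0.35 -2.65] sd [0.48 0.48 0.52] g 0.457 tau [-0.000e+00 -4.642e+01 -2.517e+01 -0.000e+00  1.000e-02 -0.000e+00] tausd [0.   0.01 0.01 0.   0.   0.  ]
```

{"api": "step_arm", "payload": {
  "plan": "0 0 1 0 30; 0 0 2 0 30; 0 0 3 0 30; 0 0 3.5 0 30; 0 0 3.8 0 30; 0 0 3.95 0 30; 0 0 3.95 0 30; 0 0 3.95 0 30"
}}

```text
time_s: 6.65
eef_pos: [535.7, 121.9, 117.0]
ee_rot: [0.0, 0.982, 0.187, 0.0]
force: [0.2, 0.2, -2.7]
grip_width: 0.456
```

{"api": "step_arm", "payload": {
  "plan": "0 0 0 0 50; 0 0 0 0 60; 0 0 0 0 75; 0 0 0 0 85; 0 0 0 0 85; 0 0 0 0 85; 0 0 -3 0 85; 0 0 -7 0 85; 0 0 -11 0 85; 0 0 -11 0 85"
}}

```text
time_s: 7.65
eef_pos: [537.5, 122.0, 232.2]
ee_rot: [0.001, 0.982, 0.187, 0.005]
force: [-0.4, -1.1, 0.4]
grip_width: 0.85
```

```bash
cat > caps.py <<'E'
from h import *
s=readout.sense(); print(s['time_s'],np.round(s['eef_pos'],1),np.round(s['force'],2))
p,d=cams.capture('scene'); W=cloud('scene',d); hsv=cv2.cvtColor(p,cv2.COLOR_RGB2HSV)
red=((hsv[...,0]<6)|(hsv[...,0]>174))&(hsv[...,1]>180)&(d>0)&(W[...,2]>118)&(W[...,2]<160)
n,l,st,c=cv2.connectedComponentsWithStats(red.astype(np.uint8))
for i in range(1,n):
    if st[i,4]>60:
        q=W[l==i]; a,b=np.percentile(q,1,axis=0),np.percentile(q,99,axis=0); print(st[i,4],np.round(c[i]),np.round((a+b)/2,0),'ztop',np.round(b[2],1))
cv2.imwrite('pics/last.png',p[...,::-1])
E
python3 caps.py
```

```text
7.65 [537.5 122.  232.2] [-0.4  -1.05  0.41]
145 [363. 170.] [375.  37. 134.] ztop 147.6
148 [422. 180.] [373. 174. 134.] ztop 146.8
315 [387. 214.] [537. 122. 140.] ztop 152.6
178 [432. 228.] [548. 218. 138.] ztop 150.5
204 [487. 235.] [539. 329. 138.] ztop 150.5
227 [487. 292.] [695. 335. 134.] ztop 146.1
```

{"api": "step_arm", "payload": {
  "plan": "1.8 -4 0 0 85; 3.6 -8 0 0 85; 3.7 -8.8 0 0 85; 3.7 -8.8 0 0 85; 3.7 -8.8 3 0 85; 3.7 -8.8 6 0 85; 3.7 -8.8 9 0 85; 3.7 -8.8 10.5 0 85; 3.7 -8.8 11.3 0 85; 3.7 -8.8 11.3 0 85"
}}

```text
time_s: 8.7
eef_pos: [537.5, 216.4, 112.9]
ee_rot: [0.0, 0.982, 0.186, -0.001]
force: [-0.1, -1.1, 1.2]
grip_width: 0.85
```

{"api": "step_arm", "payload": {
  "plan": "0 0 0 0 60; 0 0 0 0 50; 0 0 0 0 40; 0 0 0 0 30; 0 0 0 0 30; 0 0 0 0 30; 0 0 0 0 30; 0 0 0 0 30"
}}

```text
time_s: 9.5
eef_pos: [538.2, 217.5, 115.0]
ee_rot: [0.0, 0.982, 0.187, 0.001]
force: [-0.5, -0.3, 4.9]
grip_width: 0.456
```

{"api": "step_arm", "payload": {
  "plan": "0 0 -0.5 0 30; 0 0 -1.5 0 30; 0 0 -2.5 0 30; 0 0 -3.5 0 30; 0 0 -4 0 30; 0 0 -4 0 30; 0 0 -4 0 30; 0 0 -4 0 30; 0 0 -4 0 30; 0 0 -4 0 30"
}}

```text
time_s: 10.5
eef_pos: [537.6, 217.3, 153.5]
ee_rot: [0.0, 0.982, 0.187, -0.0]
force: [-0.0, 0.3, -0.6]
grip_width: 0.463
```

```bash
python3 w.py
```

```text
11.1 [537.7 217.4 153.8] mean [ 0.2  -0.05 -0.69] sd [0.47 0.55 0.33] g 0.46 tau [ -0.   -48.74 -24.9   -0.     0.    -0.  ] tausd [0.   0.01 0.01 0.   0.   0.  ]
```

{"api": "step_arm", "payload": {
  "plan": "0 0 -1.5 0 30; 0 0 -4 0 30; 0 0 -7 0 30; 0 0 -10 0 30; 0 0 -13 0 30; -0.5 1 -14.5 0 30; -1.5 3 -15 0 30; -2.7 5.5 -15 0 30; -4.1 8.2 -15 0 30; -5.5 11 -15 0 30"
}}

```text
time_s: 12.1
eef_pos: [526.6, 93.9, 303.8]
ee_rot: [0.0, 0.982, 0.187, 0.0]
force: [0.2, 0.7, -1.1]
grip_width: 0.461
```

```bash
python3 caps.py; python3 -c "
from h import *
print(readout.sense()['grip_width'])"
```

```text
12.1 [526.6  93.9 303.8] [ 0.22  0.74 -1.11]
97 [361. 169.] [374.  29. 135.] ztop 147.7
152 [422. 180.] [374. 175. 134.] ztop 146.1
296 [386. 214.] [538. 122. 140.] ztop 153.3
202 [487. 235.] [540. 329. 138.] ztop 151.3
226 [487. 292.] [696. 335. 134.] ztop 146.1
0.45637332436092054
```

View pics/last.png

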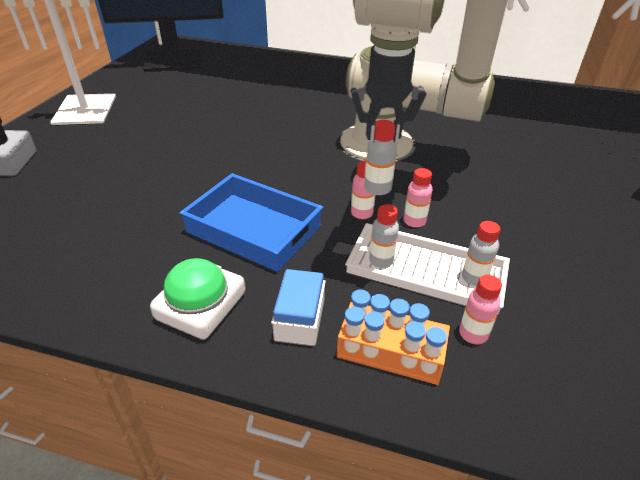

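{"api": "step_arm", "payload": {
  "plan": "-1.5 3 0 0 30; -3.1 6.3 0 0 30; -4.9 9.8 0 0 30; -6.8 13.6 0 0 30; -8.7 17.4 0 0 30; -10.6 21.2 0 0 30; -12.4 25 0 0 30; -14.1 28.4 0 0 30; -15.4 31 0 0 30; -16 32.3 0 0 30"
}}

```text
time_s: 13.15
eef_pos: [496.2, -266.4, 303.5]
ee_rot: [-0.0, 0.983, 0.186, -0.0]
force: [0.5, 0.2, -1.2]
grip_width: 0.459
```

{"api": "step_arm", "payload": {
  "plan": "0 0 2 0 30; 0 0 5 0 30; 0 0 8.5 0 30; 0 0 12 0 30; 0 0 15 0 30; 0 0 16.5 0 30; 0 0 17.5 0 30; 0 0 18 0 30; 0 0 18 0 30; 0 0 18 0 30"
}}

```text
time_s: 14.15
eef_pos: [497.1, -264.5, 124.7]
ee_rot: [0.001, 0.982, 0.187, 0.001]
force: [0.2, 0.2, -0.3]
grip_width: 0.463
```

```bash
python3 - <<'E'
from h import *
s=readout.sense();print(s['time_s'],np.round(s['eef_pos'],1),np.round(s['force'],2))
p,d=cams.capture('scene'); W=cloud('scene',d); cv2.imwrite('pics/v4.png',cv2.resize(p[110:290,150:390,::-1],(800,600)))
m=(abs(W[...,0]-500)<50)&(abs(W[...,1]+262)<40)&(W[...,2]>70)&(W[...,2]<115); q=W[m]; print(m.sum(),np.round(np.percentile(q,[2,50,98],axis=0)))
E
```

```text
14.15 [ 497.1 -264.5  124.7] [ 0.21  0.23 -0.33]
390 [[ 489. -285.   71.]
 [ 518. -252.   93.]
 [ 525. -237.  114.]]
```

View pics/v4.png

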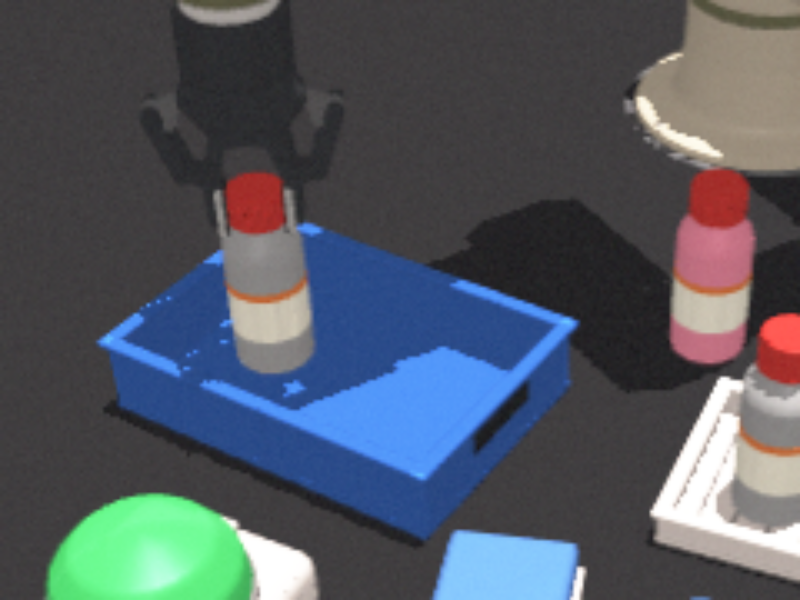

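{"api": "step_arm", "payload": {
  "plan": "0 0 0.4 0 30; 0 0 0.7 0 30; 0 0 0.9 0 30; 0 0 0.9 0 30; 0 0 0.9 0 30; 0 0 0.9 0 30"
}}

```text
time_s: 14.8
eef_pos: [496.7, -264.4, 115.0]
ee_rot: [0.0, 0.982, 0.187, 0.0]
force: [-0.4, 0.7, 4.6]
grip_width: 0.456
```

{"api": "step_arm", "payload": {
  "plan": "0 0 0.1 0 30; 0 0 0.1 0 30; 0 0 0.1 0 30"
}}

```text
time_s: 15.1
eef_pos: [496.9, -264.4, 115.0]
ee_rot: [0.0, 0.982, 0.187, 0.0]
force: [-3.0, 2.6, 11.1]
grip_width: 0.459
```

{"api": "step_arm", "payload": {
  "plan": "0 0 -0.1 0 45; 0 0 -0.1 0 55; 0 0 -0.1 0 70; 0 0 -0.1 0 85; 0 0 -0.1 0 85; 0 0 -0.1 0 85; 0 0 -3 0 85; 0 0 -7 0 85; 0 0 -11.5 0 85; 0 0 -11.5 0 85"
}}

```text
time_s: 16.1
eef_pos: [498.3, -265.6, 234.8]
ee_rot: [0.004, 0.982, 0.187, 0.003]
force: [-0.8, 0.2, -0.1]
grip_width: 0.848
```

```bash
python3 caps.py
```

```text
16.1 [ 498.3 -265.6  234.8] [-0.84  0.19 -0.12]
236 [365. 169.] [372.  40. 134.] ztop 147.9
242 [227. 174.] [ 501. -262.  140.] ztop 153.0
155 [422. 180.] [373. 174. 133.] ztop 144.8
176 [386. 218.] [545. 121. 139.] ztop 151.0
203 [487. 235.] [541. 329. 138.] ztop 150.3
225 [487. 292.] [695. 335. 134.] ztop 146.3
```

{"api": "step_arm", "payload": {
  "plan": "2 -4.3 0 0 85; 4 -8.7 0 0 85; 6 -13 0 0 85; 8 -17.4 0 0 85; 10 -21.7 0 0 85; 12 -26.1 0 0 85; 14 -30.5 0 0 85; 16 -34.9 0 0 85; 18 -39.3 0 0 85; 20 -43.6 0 0 85"
}}

```text
time_s: 17.15
eef_pos: [521.9, 216.6, 227.3]
ee_rot: [0.0, 0.982, 0.187, -0.001]
force: [0.7, -0.7, 0.2]
grip_width: 0.853
```

{"api": "step_arm", "payload": {
  "plan": "2 -4.4 0 0 85; 4 -8.7 0 0 85; 4.76 -10.4 0 0 85; 4.76 -10.4 0 0 85; 4.76 -10.4 0 0 85"
}}

```text
time_s: 17.65
eef_pos: [528.5, 328.5, 227.4]
ee_rot: [0.0, 0.982, 0.187, -0.001]
force: [-0.1, -1.0, -0.8]
grip_width: 0.851
```

{"api": "step_arm", "payload": {
  "plan": "0 0 3 0 85; 0 0 6 0 85; 0 0 9 0 85; 0 0 10.5 0 85; 0 0 11.1 0 85; 0 0 11.1 0 85; 0 0 11.1 0 85"
}}

```text
time_s: 18.35
eef_pos: [529.4, 328.5, 118.9]
ee_rot: [-0.0, 0.982, 0.186, 0.001]
force: [0.4, 0.4, 1.0]
grip_width: 0.851
```

{"api": "step_arm", "payload": {
  "plan": "0 0 0 0 60; 0 0 0 0 50; 0 0 0 0 40; 0 0 0 0 30; 0 0 0 0 30; 0 0 0 0 30; 0 0 0 0 30; 0 0 0 0 30"
}}

```text
time_s: 19.15
eef_pos: [529.2, 329.0, 118.7]
ee_rot: [-0.0, 0.982, 0.187, 0.001]
force: [-1.3, 0.4, 4.9]
grip_width: 0.456
```

{"api": "step_arm", "payload": {
  "plan": "0 0 -0.5 0 30; 0 0 -1.5 0 30; 0 0 -2.5 0 30; 0 0 -3.5 0 30; 0 0 -4 0 30; 0 0 -4 0 30; 0 0 -4 0 30; 0 0 -4 0 30; 0 0 -4 0 30; 0 0 -4 0 30"
}}

```text
time_s: 20.15
eef_pos: [528.7, 328.8, 157.5]
ee_rot: [0.0, 0.982, 0.187, -0.0]
force: [-0.5, 0.3, 0.4]
grip_width: 0.458
```

```bash
python3 w.py; python3 caps.py
```

```text
20.75 [528.8 328.9 157.8] mean [ 0.1   0.29 -0.22] sd [0.37 0.37 0.48] g 0.459 tau [ -0.   -53.13 -25.62   0.     0.    -0.  ] tausd [0.   0.01 0.01 0.   0.   0.  ]
20.75 [528.8 328.9 157.8] [-0.62 -0.14 -0.24]
139 [365. 172.] [380.  40. 134.] ztop 146.2
244 [422. 177.] [364. 174. 135.] ztop 148.4
153 [227. 177.] [ 503. -262.  138.] ztop 150.3
169 [386. 218.] [546. 122. 138.] ztop 150.6
229 [487. 292.] [695. 335. 134.] ztop 146.1
```

{"api": "step_arm", "payload": {
  "plan": "0 0 -1.5 0 30; 0 0 -4 0 30; 0 0 -7 0 30; 0 0 -10 0 30; 0 0 -13 0 30; -0.4 1 -14.5 0 30; -1.2 3 -15 0 30; -2.2 5.5 -15 0 30; -3.3 8.2 -15 0 30; -4.4 11 -15 0 30"
}}

```text
time_s: 21.8
eef_pos: [527.8, 208.7, 307.1]
ee_rot: [0.0, 0.982, 0.187, -0.001]
force: [0.4, 0.6, -0.9]
grip_width: 0.454
```

{"api": "step_arm", "payload": {
  "plan": "-1.2 3 0 0 30; -2.5 6.3 0 0 30; -3.9 9.8 0 0 30; -5.4 13.6 0 0 30; -6.9 17.4 0 0 30; -8.4 21.2 0 0 30; -9.9 25 0 0 30; -11.3 28.6 0 0 30; -12.4 31.2 0 0 30; -12.9 32.35 0 0 30"
}}

```text
time_s: 22.8
eef_pos: [526.1, -140.5, 306.9]
ee_rot: [-0.0, 0.983, 0.185, -0.001]
force: [-0.7, -1.2, -1.7]
grip_width: 0.461
```

{"api": "step_arm", "payload": {
  "plan": "0 0 2 0 30; 0 0 5 0 30; 0 0 8.5 0 30; 0 0 12 0 30; 0 0 15 0 30; 0 0 16.5 0 30; 0 0 17.5 0 30; 0 0 18 0 30; 0 0 18 0 30; 0 0 18 0 30"
}}

```text
time_s: 23.8
eef_pos: [527.3, -138.0, 128.6]
ee_rot: [0.0, 0.982, 0.187, 0.001]
force: [-0.3, -0.1, -0.3]
grip_width: 0.457
```

```bash
python3 - <<'E'
from h import *
p,d=cams.capture('scene'); cv2.imwrite('pics/v5.png',cv2.resize(p[110:290,150:390,::-1],(800,600)))
E
```

```text
(no output)
```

View pics/v5.png

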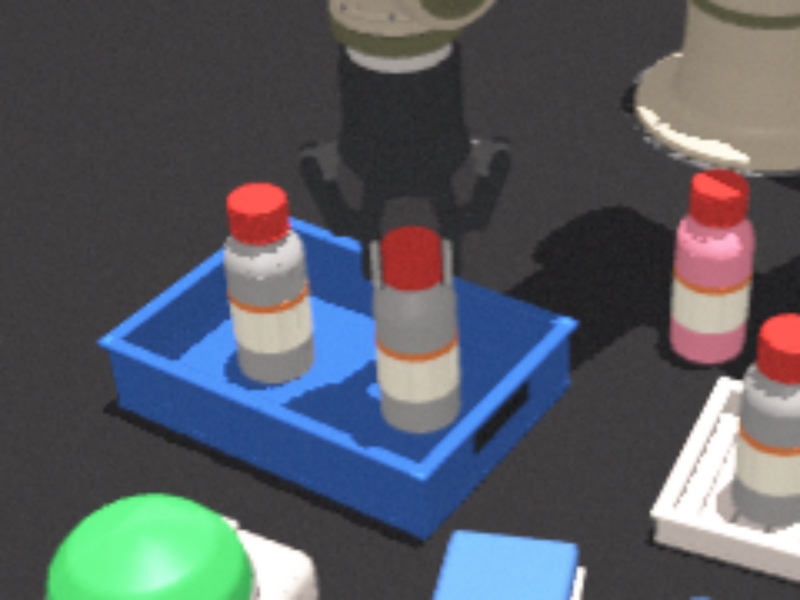

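{"api": "step_arm", "payload": {
  "plan": "0 0 0.4 0 30; 0 0 0.7 0 30; 0 0 0.9 0 30; 0 0 0.95 0 30; 0 0 0.95 0 30; 0 0 0.95 0 30"
}}

```text
time_s: 24.45
eef_pos: [527.1, -137.9, 118.7]
ee_rot: [0.0, 0.982, 0.187, 0.0]
force: [-2.0, 1.2, 5.7]
grip_width: 0.456
```

In contact with the crate floor (5.7 N); releasing and rising.

{"api": "step_arm", "payload": {
  "plan": "0 0 -0.05 0 45; 0 0 -0.05 0 55; 0 0 -0.05 0 70; 0 0 -0.05 0 85; 0 0 -0.05 0 85; 0 0 -0.05 0 85; 0 0 -3 0 85; 0 0 -7 0 85; 0 0 -11.5 0 85; 0 0 -15 0 85"
}}

```text
time_s: 25.45
eef_pos: [527.1, -137.9, 271.0]
ee_rot: [0.001, 0.982, 0.187, 0.001]
force: [0.4, -0.1, -0.7]
grip_width: 0.854
```

{"api": "step_arm", "payload": {
  "plan": "-3 2 -2 0 85; -6 5 -2 0 85; -9 9 -2 0 85; -12 13 -2 0 85; -15 17 -2 0 85; -17 20 -2 0 85; -17 20 -2 0 85; -17 20 -2 0 85; -17 20 -2 0 85; -17 20 -2 0 85"
}}

```text
time_s: 26.45
eef_pos: [442.8, -385.2, 288.6]
ee_rot: [0.0, 0.982, 0.188, 0.0]
force: [0.0, 0.1, 1.3]
grip_width: 0.848
```

```bash
python3 w.py; python3 caps.py
```

```text
27.05 [ 442.2 -386.3  288.3] mean [ 0.14  0.02 -0.08] sd [0.53 0.46 0.31] g 0.847 tau [ 4.000e-02 -4.759e+01 -2.725e+01  0.000e+00  0.000e+00  0.000e+00] tausd [0.08 0.07 0.01 0.   0.   0.  ]
27.05 [ 442.2 -386.3  288.3] [0.59 0.18 0.39]
155 [365. 171.] [374.  39. 134.] ztop 147.0
150 [227. 177.] [ 503. -261.  138.] ztop 150.1
150 [421. 180.] [374. 174. 134.] ztop 145.9
154 [274. 194.] [ 533. -134.  139.] ztop 151.0
174 [386. 218.] [546. 122. 139.] ztop 151.7
224 [487. 292.] [696. 335. 134.] ztop 145.9
```

View pics/last.png

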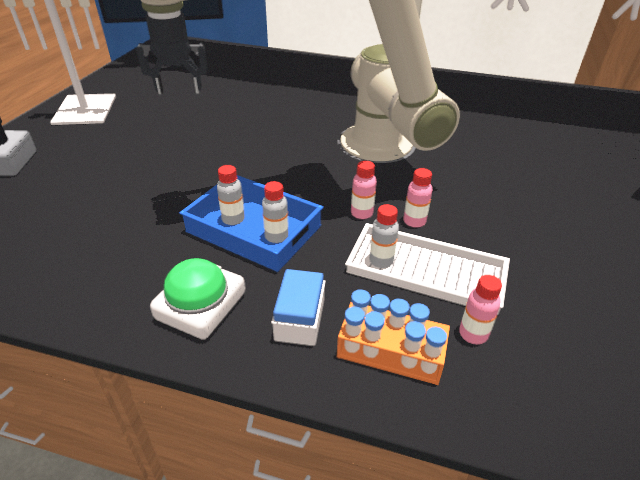

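```bash
python3 -c "
from rig import workorder
print(workorder.finish_job())"
```

```text
the job is handed in; nothing more can be done
None
```

I sorted the three bottles by weight. Two nearly empty ones now stand upright in the blue crate, and the well-filled one stands upright in the spill tray. I handed the job in at about 27 s of the 67 s allowed.

| Bottle (start position, mm) | Mean vertical force | Judged | Where it is now |
|---|---|---|---|
| (536, 122), end of the row nearest the crate | −2.65 N, about 270 g | Well filled | Set back in the tray where it was |
| (538, 218), middle | −0.69 N, about 70 g | Nearly empty | Crate, near (497, −264) |
| (529, 329), end of the row farthest from the crate | −0.22 N, about 20 g | Nearly empty | Crate, near (527, −138) |

- **Last checks:** The final picture and depth readings showed all three caps about 150 mm above the bench, the height of an upright bottle. The gripper was empty, away from everything, and read −0.08 N. The pink look-alikes stayed within about 1 cm of their first readings. The tip box, centrifuge and tube rack looked unmoved in the picture.
- **Weight that disagreed:** The third bottle read below the 50 g minimum given for an empty one. Single force readings scatter by about 0.5 N, so this fits the sensor noise. It is nowhere near the 2.2 N a filled bottle would show.
- **Set-downs:** Lowering the second bottle pressed it on the crate floor with up to about 11 N before I let go. The filled bottle's weight was still on the gripper when I opened it over the tray, at its original height to within about 0.1 mm, so any drop was probably under a millimetre.

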